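# Square up glass bars in a sliding-fence jig

## Robot

A 7-joint arm with a two-finger parallel gripper is mounted at the origin on the work surface. World frame = base frame: x ahead of the robot, y to its left, z up, the work surface at z = 0. Lengths are in m, angles in rad, forces in N, time in s.
With the tool pointing down it reaches from about 0.425 to 0.925 m from the base axis. Payload 6.8 kg.
Tool frame: the origin (TCP) lies on the centre line of the jaws, within the pads' length; the fingertips stand 19 mm ahead of it and the grasp point (between the pads) is the TCP (bot.tcp_to_tips is the distance from the TCP to the fingertips, in m); x points along the fingers, y is the direction in which the jaws open and shut, and the axes are right-handed (so a half turn about x gives the same grasp; the last joint's range is limited). The gripper opens to 85 mm and grips with 20 to 120 N. Pads are 22 mm wide; open, the fingers measure 114 mm over their backs; the gripper's body (76 mm by 85 mm) begins 54 mm behind the grasp point. The pads swing forward as they close: fully open they stand 13 mm farther back than shut.
Start: joints at [1.088, 0.477, 0.022, 1.555, -0.011, 1.109, -0.083], TCP at [0.247, -0.628, 0.213] pointing down, gripper open.
Joint ranges: [-2.96, 2.96], [-0.34, 2.1], [-1.41, 1.46], [0.24, 2.44], [-1.37, 4.51], [0.17, 1.92], [-2.96, 2.96]. Speed limits (rad/s): [2.39, 2.39, 3.14, 3.14, 3.14, 3.14, 3.14].

## Interface

Orientations are given as a unit quaternion [w, x, y, z].
In Python, from station import status, eyes, bot gives the robot as it stands.
- The arm moves only by the tool apply_moves, never from a script. Its arguments are lists of equal length, an entry for each row: "travel": the shift along the tool's x, y, z in cm, a list of three; "turn": the turn, a rotation vector about the tool's x, y, z in rad, a list of three; "grip": the closure, from 0 (fully open) to 1 (shut). In form: {"travel": [[tx, ty, tz], ...], "turn": [[wx, wy, wz], ...], "grip": [grip, ...]}. A call has 1 to 8 rows; each row shifts and turns the pose as measured when the row begins, along the tool's axes as they then stand; what a row does not reach is not made up. A row lasts 1/12 s, in which the tool goes at most 41.7 mm and 7.16 degrees, less where a joint would pass 70% of its speed; a pose out of reach is approached as far as the arm can. A call is refused whole if a number of a shift passes 4.17 or a number of a turn 0.125, either way. A call with a gripper value outside its range is refused whole. The fingers move at their own pace and stop on an object; "newtons" is the grip in N (left out, the last holds). Time passes only in rows, so rows that do not move let the fingers close. It gives the time, the measured TCP pose, the force and the opening at its end, in the units of the state.
- status.get_obs(): the state, without advancing time (a new reading comes with each control period).
- eyes.read_camera(name): name is "scene" or "top" or "wrist"; returns the picture (480x640x3 uint8, red, green, blue); there is no depth.
- eyes.calibration(name): a dict with "intrinsics" (3x3 intrinsics, pixels), "distortion" ([k1, k2, p1, p2, k3] as OpenCV has them; the pictures are not rectified), "xyz" and "attitude" of the camera in the world; the wrist camera has in their place "T_tool_cam" (4x4, takes a point from camera to tool coordinates, whose origin is the TCP and whose axes are the tool frame's). Camera axes: x right, y down, z forward; pixel columns grow to the right and rows downward; lengths in m; the calibration is good to about 2 mm. A picture is of the moment at which its call begins: read the wrist's pose just before it. calibration takes no time and is no camera call.
- bot.hand_in(): hands the job in, once; it reports no verdict.
Trained networks look in the newest picture that a camera, given by its name, has taken for a name from the list of things; names that differ only in an ending like _2 or _b are one class to them, and where a whole thing is asked for, a point or a joint stands for the part that bears it (a point fixed in the world has none). Each returns a list of dicts, best first, with "score" (0 to 1); they miss things now and then, are a little off and sometimes report something else, mostly with a low value. They report only what shows in the picture. A call takes as long as a camera call. They do not tell look-alikes from the thing itself.
- eyes.masks_of(thing, camera): "region" (480x640 bool, what is visible of it) and "rect" ([left, top, right, bottom] in pixels, round what is visible of it).
The state is a dict: "t": time; "q": joint angles; "joint_vel": joint speeds; "joint_torque": joint torques, N m; "eef_pos": TCP position; "tool_rot": TCP orientation; "contact_force": force on the tool from outside, world axes, zero at the start; "torque": the same for the moment, N m; "gripper_width": opening from 0.0 (shut) to 1.0 (fully open).
Only numpy, scipy, OpenCV 4.12 (cv2) and the standard library are available. Lean on these libraries where they do the work, as an engineer would, in place of code of your own. Each camera call takes 0.05 s, during which the arm holds its last target. There are 200 camera calls.

## Task

Line up the three coloured glass bars in the squaring jig for fusing: each one with its far end home against the wooden back ledge, side by side and square, and the row closed up tight against the steel end stop by sliding the fence with the red grip along its rail. Press the fence against the row, backed by the end stop, for a moment with about 15 N (never more than 45 N on the glass), then let go and leave the fence touching the row. Only slide the bars, never lift them off the bed, and leave everything else on the bench where it is.

Things in the scene. Friction and masses are not known exactly. Their poses are not given: they have to be found in the camera images.
- jig: fixed squaring jig; origin on the table under its middle; z up. Aluminium bed, top 12 mm above the table, from x=-0.100 to +0.060 m and y=-0.200 to +0.200 m, open at its -x side; along its +x side the wooden back ledge and behind that the guide rail (x=0.075 to 0.099 m)
- ledge_face (a point): foot of the back ledge's face at mid length, on the bed, 60 mm in +x from the jig's origin; axes as the jig's. The ledge runs along y and rises 12 mm above the bed. A bar that is home has its origin 50 mm in -x from this face
- stop_zone (a point): a mark on the jig's bed (axes as the jig's), NOT the stop itself. The black steel end stop (104 mm along x, 20 mm thick, 26 mm high, two brass screws on top) is clamped across the bed with its face toward -y anywhere from 25 mm before to 25 mm beyond this mark along y; its place is not reported: see it or feel for it
- fence: fence sliding along the jig's +y (friction about 3 N, stays where left, travel 270 mm). Origin at bed level on its flat pushing face, which looks to +y; axes as the jig's. The face spans x=-46 to +58 mm, 1 to 22 mm above the bed; the fence is 16 mm thick behind it. At its +x end an arm crosses over the ledge to a 60 mm carriage on the rail
- fence_grip (a point): centre of the red upright grip on the fence, 44 mm wide along x, 14 mm thick along y, 46 mm high (22 to 68 mm above the bed); it lies 6 mm in +x, 8 mm in -y and 45 mm in z from the fence's origin; free to push from the -y side
- bar_green: pale sea-green cast glass bar, 100 mm long (its x axis), 34 mm wide (its y axis), 20 mm high, about 170 g, loose on the jig's bed, lying roughly across it; origin at the centre of its underside
- bar_amber: amber-orange cast glass bar, 100 mm long (its x axis), 34 mm wide (its y axis), 20 mm high, about 170 g, loose on the jig's bed, lying roughly across it; origin at the centre of its underside
- bar_blue: cobalt blue cast glass bar, 100 mm long (its x axis), 34 mm wide (its y axis), 20 mm high, about 170 g, loose on the jig's bed, lying roughly across it; origin at the centre of its underside
- spare_bar: bystander: an off-white glass bar of the same size lying on the table in front of the jig, not part of the row; origin at the centre of its underside
- frit_jar: bystander: small jar with red lid, 44 mm wide, 55 mm high, on the table in front of the jig; origin under its centre
- rod_pot: bystander: white and orange pot of rods, 100 mm wide, rods up to 215 mm high, to the left of the jig; origin under its centre
- torch: bystander: bench torch on a steel foot 110 x 90 mm, 165 mm high; origin under its foot
- cup: bystander: blue cup 72 mm wide, 90 mm high, beyond the jig; origin under its centre
- spatula: bystander: spatula 190 mm long lying on the table; origin on the table under its middle
- marver: bystander: dark steel plate 120 x 80 x 12 mm lying on the table; origin under its centre
Mind the look-alikes: they are no part of the job. There is more than one size of the bar_green; the job needs the larger. There is more than one size of the bar_amber; the job needs the smaller.

How it is judged:
By the outcome, as a careful person would: the job done as asked, in the order asked, and still so for the second after the job is handed in, with the robot touching nothing.
It also fails if it takes over 72 s, if anything falls off the work surface, if the arm or the gripper's body presses on something with over 40 N, if the wrist force passes 120 N, or if a joint passes its speed limit or range.

## Working session

There is one attempt and no reset: what is moved stays moved. The work goes in short steps, Python scripts to look and compute and a tool call to move; the robot and the scene stay as the last step left them, time stands still between calls to the robot, and variables do not carry over. Pictures are saved under pics/ and viewed, about 8 in all and at most 12, crops included, and the job is handed in when it is done.

Besides the shell and the picture viewer there is one more tool, called after "Emit:" by a JSON object that holds its "name" and its "arguments". apply_moves: Moves the arm, as the interface text tells. Its arguments: {"type":"object","properties":{"travel":{"type":"array"},"turn":{"type":"array"},"grip":{"type":"array"},"newtons":{"type":"number"}},"required":["travel","turn","grip"]}

```bash
mkdir -p pics; ls
cat > h.py <<'E'
import numpy as np,cv2
from scipy.spatial.transform import Rotation as R
from station import status,eyes,bot
def q2m(q): return R.from_quat([q[1],q[2],q[3],q[0]]).as_matrix()
def cam(name,obs=None):
    c=eyes.calibration(name); K=np.array(c["intrinsics"]);D=np.array(c["distortion"])
    if "T_tool_cam" in c:
        o=obs or status.get_obs(); T=np.eye(4);T[:3,:3]=q2m(o["tool_rot"]);T[:3,3]=o["eef_pos"]
        T=T@np.array(c["T_tool_cam"]); return K,D,T[:3,3],T[:3,:3]
    a=np.array(c["attitude"]); M=q2m(a) if a.size==4 else a.reshape(3,3)
    return K,D,np.array(c["xyz"]),M
def p2w(C,px,z):
    K,D,p,M=C; u=cv2.undistortPoints(np.array(px,float).reshape(-1,1,2),K,D).reshape(-1,2)
    d=np.c_[u,np.ones(len(u))]@M.T; return p+d*((z-p[2])/d[:,2])[:,None]
def w2p(C,P):
    K,D,p,M=C; P=(np.array(P,float).reshape(-1,3)-p)@M
    return cv2.projectPoints(P,np.zeros(3),np.zeros(3),K,D)[0].reshape(-1,2)
def save(n,im): cv2.imwrite("pics/"+n,cv2.cvtColor(im,cv2.COLOR_RGB2BGR))
E
python3 - <<'E'
from h import *
print(eyes.calibration("top"),eyes.calibration("scene"),eyes.calibration("wrist"))
im={n:eyes.read_camera(n) for n in("top","scene")}
for n in im: save(n+"0.png",im[n])
for n in im:
  for t in ["jig","fence","fence_grip","bar_green","bar_amber","bar_blue","spare_bar"]:
    print(n,t,[(round(d["score"],2),np.round(d["rect"]).tolist()) for d in eyes.masks_of(t,n)])
print(status.get_obs())
E
```

```text
pics
{'intrinsics': array([[570.69255368,   0.        , 317.9780222 ],
       [  0.        , 570.69255368, 247.9634383 ],
       [  0.        ,   0.        ,   1.        ]]), 'distortion': array([0.00224204, 0.        , 0.        , 0.        , 0.        ]), 'xyz': array([ 2.80353490e-01, -4.64998750e-04,  1.58013841e+00]), 'attitude': array([-0.06537922,  0.70554289, -0.70328146,  0.05770603])} {'intrinsics': array([[559.79610491,   0.        , 316.3904812 ],
       [  0.        , 559.79610491, 234.81720109],
       [  0.        ,   0.        ,   1.        ]]), 'distortion': array([-0.11091967,  0.        ,  0.        ,  0.        ,  0.        ]), 'xyz': array([ 1.06659831, -0.38967846,  1.13962224]), 'attitude': array([-0.24390795,  0.85428297,  0.43980666, -0.13145196])} {'intrinsics': array([[370.01381594,   0.        , 315.06803701],
       [  0.        , 370.01381594, 239.56082895],
       [  0.        ,   0.        ,   1.        ]]), 'distortion': array([0.00630981, 0.        , 0.        , 0.        , 0.        ]), 'T_tool_cam': array([[ 1.65939795e-04, -2.85144377e-01,  9.5848
[... 1395 characters left out ...]
.08792916,  0.47698301,  0.02242337,  1.55542734, -0.01149628,
        1.10931925, -0.08308944]), 'joint_vel': array([ 1.01075700e-03,  7.11647813e-04, -1.69109282e-03,  1.95336031e-04,
       -6.28299918e-05, -2.07894036e-03, -7.98254237e-04]), 'joint_torque': array([-3.28164879e-04, -5.96268690e+01,  1.60633631e+00, -2.81540465e+01,
        1.25354252e-02,  1.55979633e-03,  1.92695916e-05]), 'eef_pos': array([ 0.24707666, -0.62815147,  0.2127082 ]), 'tool_rot': array([-0.13171304, -0.69473   , -0.13171848,  0.69473171]), 'contact_force': array([-0.79732812, -0.12358825, -0.56777565]), 'torque': array([-2.56572118e-02,  3.96613445e-02,  2.50443371e-05]), 'gripper_width': 1.0022186505176836}
```

Run:
```python
import cv2
a=cv2.imread("pics/top0.png")[170:350,190:430]; b=cv2.imread("pics/scene0.png")[140:370,200:540]
cv2.imwrite("pics/c1.png",cv2.resize(a,None,fx=3.3,fy=3.3,interpolation=cv2.INTER_CUBIC))
cv2.imwrite("pics/c2.png",cv2.resize(b,None,fx=2.35,fy=2.35,interpolation=cv2.INTER_CUBIC))
```

```text
(no output)
```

View pics/c1.png

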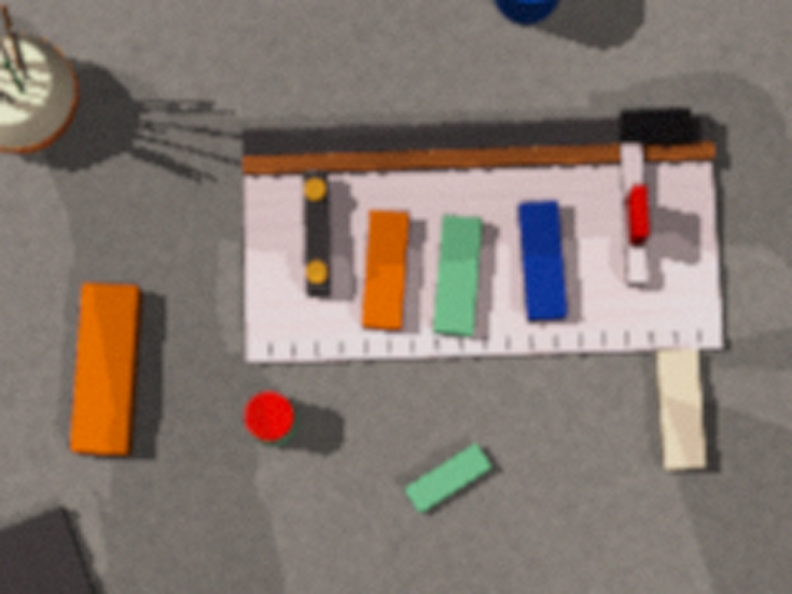

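View pics/c2.png

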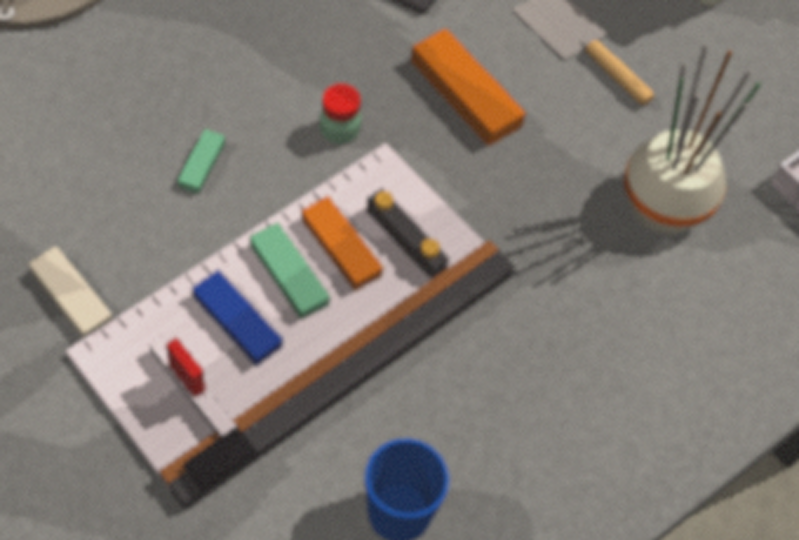

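The crops show three bars on the bed, amber (crop 385,270), green (457,275) and blue (543,260), with the end stop at (317,235) and the fence at (637,215). 

Look-alikes, in top-picture pixels:
- **Amber:** on the bed (308,250) or the bigger one on the table (224,283). The job needs the smaller, which is the one on the bed.
- **Green:** on the bed (328,252) or the small one on the table (326,316). The job needs the larger, which is the one on the bed.

The enlarged crop confirms both choices.

Run:
```python
from h import *
C=cam("top",1); f=lambda p:np.array(p)/3.3+[190,170]
c=p2w(C,f([[247,173],[714,159],[722,347],[247,362]]),.012); print("bed",c.round(3).tolist())
for n,r in {"bar_amber":0,"bar_green":0,"bar_blue":0}.items():
    m=eyes.masks_of(n,"top")[r]["region"] if 0 else None
im=eyes.read_camera("top")
for n in ["bar_amber","bar_green","bar_blue"]:
    for d in eyes.masks_of(n,"top"):
        pts=np.argwhere(d["region"])[:,::-1]; w=p2w(C,pts,.032)[:,:2]
        r=cv2.minAreaRect(w.astype(np.float32)*1000); print(n,round(d["score"],2),np.round(r[0]),np.round(r[1]),round(r[2],1))
print("stop",p2w(C,f([[317,235],[330,180],[330,295]]),.038).round(3).tolist(),"grip",p2w(C,f([[638,213]]),.08).round(3))
o=status.get_obs(); print(q2m(o["tool_rot"]).round(3))
```

```text
bed [[0.629, 0.167, 0.012], [0.642, -0.231, 0.012], [0.481, -0.234, 0.012], [0.467, 0.164, 0.012]]
bar_amber 0.78 [461. 278.] [ 57. 143.] 88.0
bar_amber 0.72 [545.  50.] [ 34. 102.] 86.8
bar_amber 0.65 [573. -30.] [205. 398.] 3.0
bar_amber 0.42 [ 607. -175.] [147.  56.] 0.1
bar_green 0.65 [372.  -0.] [28. 72.] 33.7
bar_green 0.61 [540. -10.] [ 34. 102.] 85.5
bar_blue 0.82 [552. -81.] [104.  35.] 4.2
bar_blue 0.71 [420. 143.] [45. 38.] 45.7
stop [[0.571, 0.105, 0.038], [0.617, 0.095, 0.038], [0.52, 0.093, 0.038]] grip [[ 0.581 -0.158  0.08 ]]
[[ 0.     0.366 -0.931]
 [-0.    -0.931 -0.366]
 [-1.     0.     0.   ]]
```

Emit:
{"name": "apply_moves", "arguments": {"travel": [[0, 0, 0], [0, 0, 0], [0, 0, 0], [0, -3.25, -2.07], [0, -3.25, -2.07], [0, -3.25, -2.07], [0, -3.25, -2.07], [0, -3.25, -2.07]], "turn": [[0.114, 0, 0], [0.114, 0, 0], [0.114, 0, 0], [0, 0, 0], [0, 0, 0], [0, 0, 0], [0, 0, 0], [0, 0, 0]], "grip": [1, 1, 1, 1, 1, 1, 1, 1]}}

```text
t: 1.67
eef_pos: [0.3426, -0.4682, 0.2115]
tool_rot: [-0.001, -0.706, 0.004, 0.708]
contact_force: [1.1, -0.7, -0.3]
gripper_width: 0.001
```

Emit:
{"name": "apply_moves", "arguments": {"travel": [[0, -3.25, -2.07], [0, -3.25, -2.07], [0, -3.25, -2.07], [0, -3.25, -2.07], [0, -3.25, -2.07], [0, -3.25, -2.07], [0, -3.25, -2.07], [0, -3.25, -2.07]], "turn": [[0, 0, 0], [0, 0, 0], [0, 0, 0], [0, 0, 0], [0, 0, 0], [0, 0, 0], [0, 0, 0], [0, 0, 0]], "grip": [1, 1, 1, 1, 1, 1, 1, 1]}}

```text
t: 2.33
eef_pos: [0.5154, -0.1958, 0.2116]
tool_rot: [0.001, 0.707, -0.006, -0.707]
contact_force: [0.8, -0.6, -0.7]
gripper_width: 0.003
```

Emit:
{"name": "apply_moves", "arguments": {"travel": [[0, -3.3, -1.7], [0, -3.3, -1.7], [0, -3.3, -1.7], [0, -3.3, -1.7], [0, -3.3, -1.7], [0, 0, 0], [0, 0, 0]], "turn": [[0, 0, 0], [0, 0, 0], [0, 0, 0], [0, 0, 0], [0, 0, 0], [0, 0, 0], [0, 0, 0]], "grip": [1, 1, 1, 1, 1, 1, 1]}}

```text
t: 2.92
eef_pos: [0.6088, -0.0106, 0.2117]
tool_rot: [0.004, 0.709, 0.001, -0.705]
contact_force: [-1.1, -1.0, 0.5]
gripper_width: -0.001
```

```bash
cat > look.py <<'E'
from h import *
import sys
o=status.get_obs(); im=eyes.read_camera("wrist"); save(sys.argv[1],im); C=cam("wrist",o)
M=q2m(o["tool_rot"]); print("tcp",o["eef_pos"].round(4),"ty",M[:,1].round(4),"tz",M[:,2].round(4),"F",o["contact_force"].round(1))
for n in ["bar_amber","bar_green","bar_blue","fence_grip"]:
    for d in eyes.masks_of(n,"wrist"):
        w=p2w(C,np.argwhere(d["region"])[:,::-1],.032)[:,:2]
        r=cv2.minAreaRect(w.astype(np.float32)*1000); print(n,round(d["score"],2),np.round(r[0],1),np.round(r[1],1),round(r[2],1),np.round(d["rect"]).tolist())
E
python3 look.py w1.png
```

```text
tcp [ 0.6088 -0.0106  0.2117] ty [ 0.0075 -1.      0.0051] tz [-0.9999 -0.0076 -0.0066] F [-1.1 -1.   0.5]
bar_amber 0.9 [468.3 268.7] [ 65.6 151.8] 88.2 [0.0, 275.0, 84.0, 403.0]
bar_amber 0.73 [547.3  46.8] [ 36.4 105.9] 86.2 [235.0, 218.0, 277.0, 322.0]
bar_green 0.85 [393.6 -13.7] [32.9 13.3] 0.3 [311.0, 391.0, 322.0, 415.0]
bar_green 0.63 [561.8 -14.2] [33.8 65.5] 85.8 [298.0, 225.0, 339.0, 287.0]
bar_blue 0.9 [555.7 -82.1] [103.3  35.2] 4.4 [368.0, 212.0, 402.0, 314.0]
fence_grip 0.79 [ 609.1 -174.6] [ 66.2 153.7] 84.6 [453.0, 127.0, 542.0, 287.0]
```

View pics/w1.png

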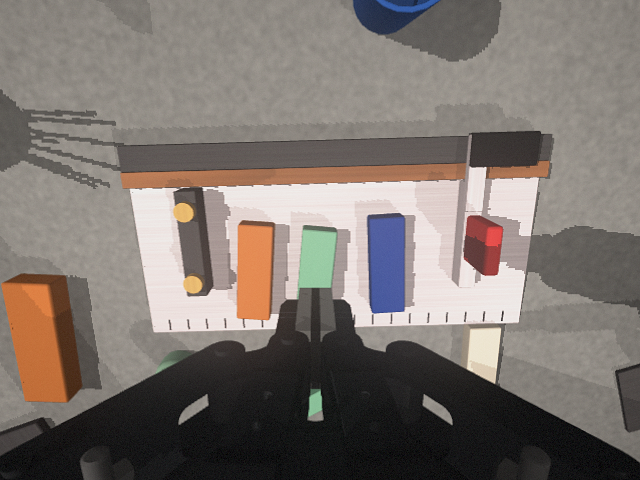

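Run:
```python
from h import *
C=cam("wrist"); P=lambda p,z:(p2w(C,p,z)[:,:2]*1000).round(0).tolist()
print("ledge",P([[131,188],[540,177]],.012),P([[131,188],[540,177]],.024),"front",P([[153,332],[519,322]],.012))
print("amber top",P([[240,221],[274,222],[268,320],[237,318]],.032))
print("green top",P([[304,226],[336,228]],.032))
print("blue top",P([[368,215],[402,213],[405,311],[373,313]],.032))
print("stop R edge top",P([[200,187],[212,293]],.038),"grip top",P([[467,216],[488,217],[502,236],[486,238]],.080),"fence bottom left",P([[459,286]],.013))
```

```text
ledge [[626.0, 164.0], [638.0, -235.0]] [[628.0, 158.0], [639.0, -227.0]] front [[468.0, 161.0], [481.0, -239.0]]
amber top [[598.0, 56.0], [597.0, 23.0], [494.0, 32.0], [496.0, 64.0]]
green top [[593.0, -5.0], [591.0, -36.0]]
blue top [[604.0, -66.0], [606.0, -98.0], [504.0, -108.0], [502.0, -75.0]]
stop R edge top [[631.0, 89.0], [527.0, 86.0]] grip top [[614.0, -139.0], [613.0, -156.0], [597.0, -170.0], [596.0, -157.0]] fence bottom left [[524.0, -168.0]]
```

Emit:
{"name": "apply_moves", "arguments": {"travel": [[2.2, -1.14, 2.8], [2.2, -1.14, 2.8], [2.2, -1.14, 2.8], [2.2, -1.14, 2.8], [2.2, -1.14, 2.8], [0, 0, 0]], "turn": [[-0.024, 0, 0], [0, 0, 0], [0, 0, 0], [0, 0, 0], [0, 0, 0], [0, 0, 0]], "grip": [1, 1, 1, 1, 1, 1]}}

```text
t: 3.67
eef_pos: [0.4639, 0.0296, 0.098]
tool_rot: [0.006, 0.712, -0.001, -0.702]
contact_force: [-2.2, 0.2, -0.7]
gripper_width: -0.0
```

```bash
cat > st.py <<'E'
from h import *
o=status.get_obs();M=q2m(o["tool_rot"]);J=R.from_euler("z",.031).as_matrix()
print(round(o["t"],2),"tcp",(o["eef_pos"]*1000).round(1),"\n",M.round(4),"\nrotvec in tool to goal",R.from_matrix(M.T@J@np.array([[0,0,-1],[0,-1,0],[-1,0,0]])).as_rotvec().round(4),bot.tcp_to_tips)
E
python3 st.py
```

```text
3.67 tcp [463.9  29.6  98. ] 
 [[ 0.0139  0.0077 -0.9999]
 [-0.0104 -0.9999 -0.0078]
 [-0.9998  0.0105 -0.0138]] 
rotvec in tool to goal [-0.0232 -0.0137 -0.0107] 0.019
```

Emit:
{"name": "apply_moves", "arguments": {"travel": [[0, -1.65, -0.4], [2.9, 0, 0], [2.9, 0, 0], [0, 0, 0]], "turn": [[-0.023, -0.014, -0.011], [0, 0, 0], [0, 0, 0], [0, 0, 0]], "grip": [1, 1, 1, 1]}}

```text
t: 4.0
eef_pos: [0.4694, 0.0442, 0.0405]
tool_rot: [0.009, 0.708, 0.01, -0.706]
contact_force: [-1.1, -0.8, -0.8]
gripper_width: -0.0
```

```bash
python3 st.py
```

```text
4.0 tcp [469.4  44.2  40.5] 
 [[ 3.000e-03  2.700e-02 -9.996e-01]
 [ 7.000e-04 -9.996e-01 -2.700e-02]
 [-1.000e+00 -6.000e-04 -3.000e-03]] 
rotvec in tool to goal [-0.004  -0.003   0.0006] 0.019
```

Emit:
{"name": "apply_moves", "arguments": {"travel": [[0, 0, -0.7], [0, 0, -0.7], [0, 0, -0.7], [0, 0, -0.6], [0, 0, -0.6], [0, 0, -0.5], [0, 0, -0.4]], "turn": [[0, 0, 0], [0, 0, 0], [0, 0, 0], [0, 0, 0], [0, 0, 0], [0, 0, 0], [0, 0, 0]], "grip": [1, 1, 1, 1, 1, 1, 1]}}

```text
t: 4.58
eef_pos: [0.5222, 0.0444, 0.0473]
tool_rot: [0.007, 0.711, 0.009, -0.703]
contact_force: [-0.1, 0.2, -0.0]
gripper_width: 0.003
```

Emit:
{"name": "apply_moves", "arguments": {"travel": [[0, 0, -0.3], [0, 0, -0.3]], "turn": [[0, 0, 0], [0, 0, 0]], "grip": [1, 1]}}

```text
t: 4.75
eef_pos: [0.5297, 0.0446, 0.0481]
tool_rot: [0.007, 0.712, 0.009, -0.702]
contact_force: [0.0, 0.0, 0.0]
gripper_width: 0.001
```

```bash
python3 st.py; python3 look.py w2.png
```

```text
4.75 tcp [529.7  44.6  48.1] 
 [[ 0.0131  0.0228 -0.9997]
 [ 0.0022 -0.9997 -0.0227]
 [-0.9999 -0.0019 -0.0132]] 
rotvec in tool to goal [-0.0082 -0.0132  0.0018] 0.019
tcp [0.5297 0.0446 0.0481] ty [ 0.0228 -0.9997 -0.0019] tz [-0.9997 -0.0227 -0.0132] F [0. 0. 0.]
bar_amber 0.76 [546.   48.3] [ 34.3 100.2] 86.6 [270.0, 142.0, 355.0, 334.0]
bar_green 0.85 [541.4 -10.4] [37.5 99.6] 85.5 [376.0, 158.0, 477.0, 347.0]
bar_green 0.34 [553.9 -78.3] [99.8 43.8] 4.3 [513.0, 130.0, 619.0, 326.0]
bar_blue 0.61 [554.  -78.5] [100.3  44.3] 4.3 [507.0, 131.0, 624.0, 326.0]
```

View pics/w2.png

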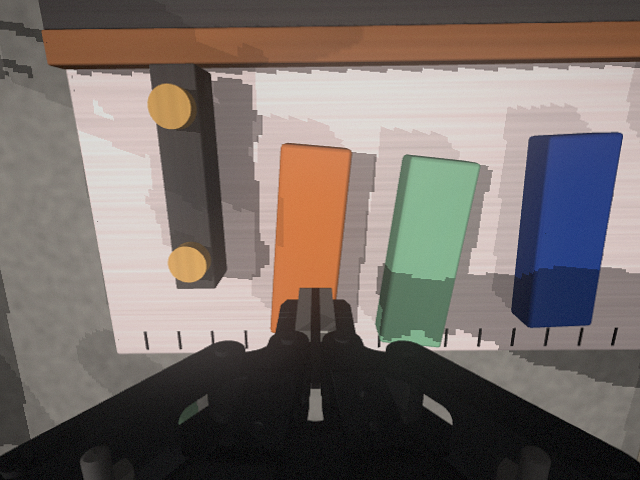

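```bash
python3 - <<'E'
from h import *
T=np.array(eyes.calibration("wrist")["T_tool_cam"]);C=(*cam("wrist")[:2],T[:3,3],T[:3,:3])
for x in (0,.006,.012,.019): print(x,w2p(C,[[x,0,-.011],[x,.0145,-.011],[x,0,.011]]).round(0).tolist())
o=status.get_obs();print(o["contact_force"],o["torque"],o["t"])
E
python3 - <<'E'
import cv2
a=cv2.imread("pics/w2.png")[230:420,220:420];cv2.imwrite("pics/c3.png",cv2.resize(a,None,fx=3,fy=3,interpolation=cv2.INTER_CUBIC))
E
```

```text
0 [[315.0, 267.0], [346.0, 267.0], [315.0, 309.0]]
0.006 [[315.0, 262.0], [345.0, 262.0], [315.0, 304.0]]
0.012 [[315.0, 258.0], [344.0, 258.0], [315.0, 299.0]]
0.019 [[315.0, 254.0], [343.0, 254.0], [315.0, 293.0]]
[-0.92923511 -0.25417724  0.7757828 ] [-0.01163594 -0.02480973  0.02798606] 5.0
```

View pics/c3.png

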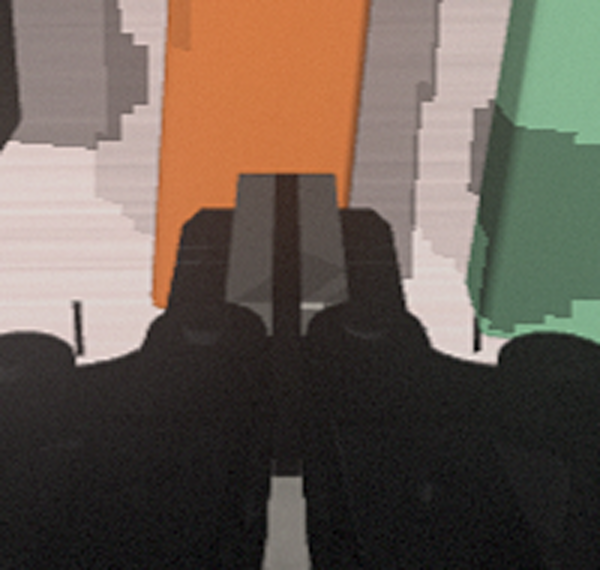

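Emit:
{"name": "apply_moves", "arguments": {"travel": [[-0.3, 0, 1.5], [0, 0, 2.0], [0, 0, 1.75], [0, 0, 0], [0.9, 0, 0], [0.3, 0, 0], [0, 0, 0]], "turn": [[-0.008, -0.013, 0.002], [0, 0, 0], [0, 0, 0], [0, 0, 0], [0, 0, 0], [0, 0, 0], [0, 0, 0]], "grip": [1, 1, 1, 1, 1, 1, 1]}}

```text
t: 5.58
eef_pos: [0.4693, 0.0426, 0.038]
tool_rot: [-0.013, -0.705, -0.011, 0.709]
contact_force: [0.1, 0.8, 0.7]
gripper_width: 0.001
```

```bash
python3 st.py; python3 -c "
from h import *
print(status.get_obs()['contact_force'])"
```

```text
5.58 tcp [469.3  42.6  38. ] 
 [[-0.006   0.0341 -0.9994]
 [-0.0018 -0.9994 -0.0341]
 [-1.      0.0016  0.0061]] 
rotvec in tool to goal [ 0.0031  0.0061 -0.0016] 0.019
[0.10975789 0.84552137 0.71921043]
```

Emit:
{"name": "apply_moves", "arguments": {"travel": [[0, 0, -0.8], [0.3, 0, 0], [0.3, 0, 0], [0.2, 0, 0]], "turn": [[0.003, 0.006, 0], [0, 0, 0], [0, 0, 0], [0, 0, 0]], "grip": [1, 1, 1, 1]}}

```text
t: 5.92
eef_pos: [0.4807, 0.0433, 0.0291]
tool_rot: [0.011, 0.708, 0.01, -0.706]
contact_force: [-1.1, -0.6, 0.1]
gripper_width: -0.004
```

Emit:
{"name": "apply_moves", "arguments": {"travel": [[0.2, 0, 0], [0.1, 0, 0]], "turn": [[0, 0, 0], [0, 0, 0]], "grip": [1, 1]}}

```text
t: 6.08
eef_pos: [0.4809, 0.0433, 0.0253]
tool_rot: [0.011, 0.708, 0.01, -0.706]
contact_force: [-0.1, -0.7, -0.7]
gripper_width: 0.0
```

Emit:
{"name": "apply_moves", "arguments": {"travel": [[0.2, 0, 0], [0.2, 0, 0], [0.2, 0, 0]], "turn": [[0, 0, 0], [0, 0, 0], [0, 0, 0]], "grip": [1, 1, 1]}}

```text
t: 6.33
eef_pos: [0.4809, 0.0433, 0.0187]
tool_rot: [0.011, 0.708, 0.01, -0.706]
contact_force: [-0.4, 0.6, 0.4]
gripper_width: -0.004
```

```bash
python3 st.py; python3 look.py w3.png; python3 -c "
import numpy as np
from h import *
im=eyes.read_camera('scene');save('s3.png',im)
print(w2p(cam('scene',1),[status.get_obs()['eef_pos']]))
w=cv2.imread('pics/w3.png')[230:430,200:440];s=cv2.imread('pics/s3.png')[100:300,270:510]
cv2.imwrite('pics/c4.png',cv2.resize(np.vstack([w,s]),None,fx=1.5*1,fy=1.5*1,interpolation=cv2.INTER_CUBIC))"
```

```text
6.33 tcp [480.9  43.3  18.7] 
 [[ 0.0017  0.0303 -0.9995]
 [-0.001  -0.9995 -0.0303]
 [-1.      0.001  -0.0017]] 
rotvec in tool to goal [-0.0007 -0.0017 -0.001 ] 0.019
tcp [0.4809 0.0433 0.0187] ty [ 0.0303 -0.9995  0.001 ] tz [-0.9995 -0.0303 -0.0017] F [-0.4  0.6  0.4]
bar_amber 0.7 [545.2  48.2] [34.7 99.9] 86.8 [258.0, 2.0, 367.0, 275.0]
bar_amber 0.23 [540.3  28.1] [114.9 249.6] 2.1 [9.0, 0.0, 638.0, 298.0]
bar_green 0.78 [541. -10.] [38.4 99.9] 85.5 [388.0, 22.0, 533.0, 287.0]
bar_blue 0.61 [549.2 -64.4] [100.9  32.9] 15.7 [559.0, 0.0, 639.0, 259.0]
fence_grip 0.61 [541. -10.] [38.2 99.4] 85.4 [389.0, 23.0, 536.0, 286.0]
[[327.09461647 226.48384993]]
```

View pics/c4.png

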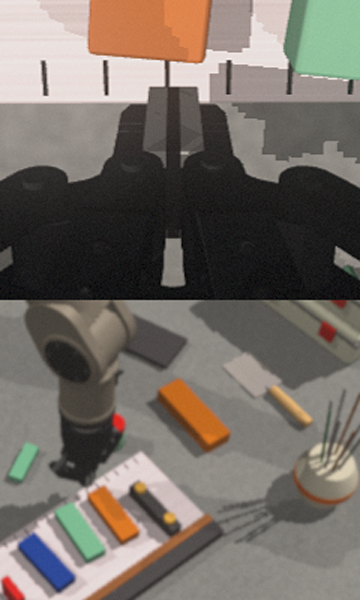

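Emit:
{"name": "apply_moves", "arguments": {"travel": [[0, 0, -0.3], [0, 0, -0.3], [0, 0, -0.3]], "turn": [[0, 0, 0], [0, 0, 0], [0, 0, 0]], "grip": [1, 1, 1]}}

```text
t: 6.88
eef_pos: [0.4903, 0.0435, 0.0194]
tool_rot: [0.011, 0.708, 0.01, -0.706]
contact_force: [0.9, -0.3, -0.3]
gripper_width: 0.002
```

```bash
python3 look.py w4.png; python3 -c "
import numpy as np
from h import *
im=eyes.read_camera('scene');save('s4.png',im)
o=status.get_obs();M=q2m(o['tool_rot']);
print(w2p(cam('scene',1),[o['eef_pos'],o['eef_pos']+M@[.019,0,-.011],o['eef_pos']+M@[.019,0,.011]]).round())
w=cv2.imread('pics/w4.png')[210:330,220:410];s=cv2.imread('pics/s4.png')[160:280,250:440]
cv2.imwrite('pics/c5.png',cv2.resize(np.hstack([w,s]),None,fx=2.1,fy=4*.525,interpolation=cv2.INTER_CUBIC))"
```

```text
tcp [0.4903 0.0435 0.0194] ty [ 0.0304 -0.9995  0.0011] tz [-0.9995 -0.0304 -0.0019] F [ 0.9 -0.3 -0.3]
bar_amber 0.69 [545.3  48.2] [ 34.6 100. ] 86.6 [256.0, 34.0, 368.0, 292.0]
bar_green 0.92 [541.   -9.9] [38.1 99.5] 85.4 [388.0, 54.0, 528.0, 305.0]
bar_blue 0.73 [549.7 -65.8] [102.2  35.7] 15.7 [555.0, 22.0, 637.0, 282.0]
bar_blue 0.66 [545.4  48.2] [34.1 99.4] 86.7 [258.0, 34.0, 366.0, 291.0]
bar_blue 0.25 [545.4  26.9] [123.9 252.3] 2.0 [8.0, 0.0, 640.0, 316.0]
[[329. 229.]
 [332. 236.]
 [326. 230.]]
```

View pics/c5.png

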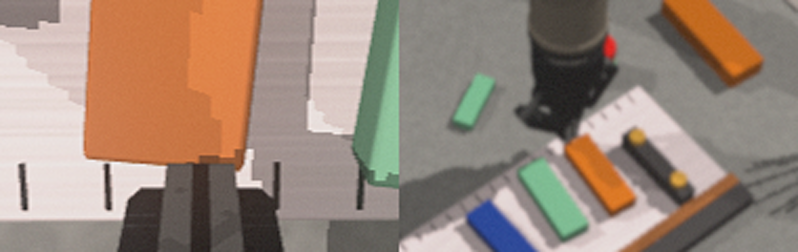

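Emit:
{"name": "apply_moves", "arguments": {"travel": [[0, 0, 0.6], [0.2, 0, 0], [0.2, 0, 0], [0.2, 0, 0]], "turn": [[0, 0, 0], [0, 0, 0], [0, 0, 0], [0, 0, 0]], "grip": [1, 1, 1, 1]}}

```text
t: 7.52
eef_pos: [0.4826, 0.0432, 0.0129]
tool_rot: [0.011, 0.708, 0.01, -0.707]
contact_force: [0.2, -0.2, 0.6]
gripper_width: 0.002
```

Emit:
{"name": "apply_moves", "arguments": {"travel": [[0.2, 0, 0], [0.2, 0, 0]], "turn": [[0, 0, 0], [0, 0, 0]], "grip": [1, 1]}}

```text
t: 7.68
eef_pos: [0.4824, 0.0432, 0.0084]
tool_rot: [0.011, 0.707, 0.01, -0.707]
contact_force: [0.1, 0.8, -0.4]
gripper_width: -0.002
```

Emit:
{"name": "apply_moves", "arguments": {"travel": [[0.2, 0, 0], [0.2, 0, 0]], "turn": [[0, 0, 0], [0, 0, 0]], "grip": [1, 1]}}

```text
t: 7.85
eef_pos: [0.4825, 0.0432, 0.0039]
tool_rot: [0.011, 0.707, 0.01, -0.707]
contact_force: [1.0, 0.3, -0.2]
gripper_width: -0.001
```

Emit:
{"name": "apply_moves", "arguments": {"travel": [[0.2, 0, 0], [0.2, 0, 0]], "turn": [[0, 0, 0], [0, 0, 0]], "grip": [1, 1]}}

```text
t: 8.02
eef_pos: [0.4825, 0.0432, -0.0007]
tool_rot: [0.011, 0.707, 0.01, -0.707]
contact_force: [0.1, 0.3, 0.5]
gripper_width: -0.0
```

```bash
python3 - <<'E'
from h import *
def ray(C,px):
    K,D,p,M=C;u=cv2.undistortPoints(np.array(px,float).reshape(1,1,2),K,D).ravel();return p,M@[u[0],u[1],1]
p,d=ray(cam("scene",1),(330,223)); k=(.0435-p[1])/d[1]; print("scene ray at y=.0435 (TCP was .4903,.0194):",(p+k*d).round(4))
# points along ray: 
T=np.array(eyes.calibration("wrist")["T_tool_cam"]);C=(*cam("wrist")[:2],T[:3,3],T[:3,:3])
p,d=ray(C,(315,288.5))
for x in (-.03,-.02,-.01,0,.01,.019): print("tool x",x,"z",((x-p[0])/d[0]*d+p)[2].round(4), "pad px/mm", (370*1e-3/( (T[:3,:3].T@((x-p[0])/d[0]*d))[2])).round(3))
E
python3 - <<'E'
import sys; sys.path.insert(0,'.')
from h import *
import os; os.chdir('.')
o=status.get_obs();w=eyes.read_camera("wrist");s=eyes.read_camera("scene");save("w5.png",w);save("s5.png",s)
a=cv2.resize(w[180:330,220:420],None,fx=2,fy=2,interpolation=cv2.INTER_CUBIC);b=cv2.resize(s[190:265,280:380],None,fx=4,fy=4,interpolation=cv2.INTER_CUBIC)
save("c6.png",np.hstack([a,b]));print(o["eef_pos"])
E
```

```text
scene ray at y=.0435 (TCP was .4903,.0194): [0.492  0.0435 0.0475]
tool x -0.03 z -0.0134 pad px/mm 2.576
tool x -0.02 z -0.0089 pad px/mm 2.395
tool x -0.01 z -0.0045 pad px/mm 2.238
tool x 0 z 0.0 pad px/mm 2.1
tool x 0.01 z 0.0045 pad px/mm 1.978
tool x 0.019 z 0.0085 pad px/mm 1.88
[ 0.48253607  0.04322181 -0.00070501]
```

View pics/c6.png

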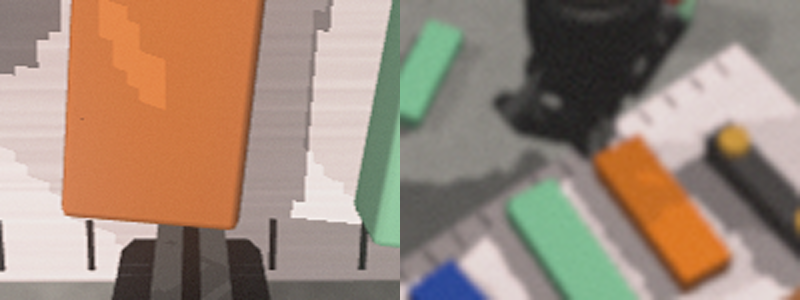

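Emit:
{"name": "apply_moves", "arguments": {"travel": [[0.3, -0.3, 0.1], [0.2, 0, -0.4], [0.05, 0, -0.5], [0.05, 0, -0.5], [0.05, 0, -0.5]], "turn": [[0, 0, 0], [0, 0, 0], [0, 0, 0], [0, 0, 0], [0, 0, 0]], "grip": [1, 1, 1, 1, 1]}}

```text
t: 8.53
eef_pos: [0.4867, 0.0461, -0.0066]
tool_rot: [-0.014, -0.697, -0.008, 0.716]
contact_force: [-17.4, 0.7, 33.0]
gripper_width: -0.003
```

```bash
python3 st.py; python3 look.py w6.png
```

```text
8.53 tcp [486.7  46.1  -6.6] 
 [[-0.0267  0.0319 -0.9991]
 [-0.0084 -0.9995 -0.0317]
 [-0.9996  0.0075  0.0269]] 
rotvec in tool to goal [ 0.0008  0.0269 -0.0075] 0.019
tcp [ 0.4867  0.0461 -0.0066] ty [ 0.0319 -0.9995  0.0075] tz [-0.9991 -0.0317  0.0269] F [-17.4   0.7  33. ]
bar_amber 0.74 [548.1  48.8] [34.4 97.7] 87.6 [256.0, 0.0, 385.0, 308.0]
bar_green 0.97 [541.1  -9.4] [39.5 99.4] 85.5 [407.0, 22.0, 593.0, 329.0]
bar_blue 0.88 [536.8 -54.8] [74.  13.5] 17.1 [600.0, 93.0, 640.0, 302.0]
```

Emit:
{"name": "apply_moves", "arguments": {"travel": [[-0.5, 0, 0], [-0.5, 0, 0], [0, 0, 0]], "turn": [[0, 0.027, -0.007], [0, 0, 0], [0, 0, 0]], "grip": [1, 1, 1]}}

```text
t: 9.03
eef_pos: [0.4862, 0.0466, 0.0043]
tool_rot: [-0.012, -0.707, -0.012, 0.707]
contact_force: [0.8, -0.2, 0.1]
gripper_width: -0.0
```

```bash
python3 st.py
```

```text
9.03 tcp [486.2  46.6   4.3] 
 [[-3.000e-04  3.320e-02 -9.994e-01]
 [-6.000e-04 -9.994e-01 -3.320e-02]
 [-1.000e+00  5.000e-04  3.000e-04]] 
rotvec in tool to goal [ 0.0022  0.0003 -0.0005] 0.019
```

Contact height is now known: the bed is at TCP z of about -5 mm. I'll push amber home.

Emit:
{"name": "apply_moves", "arguments": {"travel": [[0.1, 0, -0.5], [0.1, 0, -0.5], [0.1, 0, -0.5], [0.08, 0, -0.5], [0.08, 0, -0.4]], "turn": [[0, 0, 0], [0, 0, 0], [0, 0, 0], [0, 0, 0], [0, 0, 0]], "grip": [1, 1, 1, 1, 1]}}

```text
t: 9.45
eef_pos: [0.5134, 0.0472, -0.0012]
tool_rot: [-0.012, -0.707, -0.011, 0.708]
contact_force: [-0.9, -0.0, 1.3]
gripper_width: -0.001
```

```bash
python3 st.py; python3 look.py w7.png
```

```text
9.45 tcp [513.4  47.2  -1.2] 
 [[-0.0014  0.0325 -0.9995]
 [-0.0011 -0.9995 -0.0325]
 [-1.      0.0011  0.0014]] 
rotvec in tool to goal [ 0.0015  0.0014 -0.0011] 0.019
tcp [ 0.5134  0.0472 -0.0012] ty [ 0.0325 -0.9995  0.0011] tz [-0.9995 -0.0325  0.0014] F [-0.9 -0.   1.3]
bar_amber 0.85 [574.1  52.4] [98.9 34.5] 2.0 [247.0, 0.0, 361.0, 298.0]
bar_green 0.76 [541.5  -9.4] [39.4 98.5] 85.4 [402.0, 119.0, 562.0, 379.0]
bar_blue 0.98 [549.9 -57.7] [101.1  22.9] 15.9 [578.0, 91.0, 637.0, 355.0]
```

Emit:
{"name": "apply_moves", "arguments": {"travel": [[0, 0, -0.3], [0, 0, -0.25], [0, 0, -0.25]], "turn": [[0, 0, 0], [0, 0, 0], [0, 0, 0]], "grip": [1, 1, 1]}}

```text
t: 9.95
eef_pos: [0.5195, 0.0474, -0.0011]
tool_rot: [-0.012, -0.706, -0.011, 0.708]
contact_force: [-1.4, -0.0, 0.1]
gripper_width: -0.006
```

Emit:
{"name": "apply_moves", "arguments": {"travel": [[0, 0, -0.2]], "turn": [[0, 0, 0]], "grip": [1]}}

```text
t: 10.03
eef_pos: [0.5212, 0.0474, -0.0011]
tool_rot: [-0.012, -0.706, -0.011, 0.708]
contact_force: [-7.0, -0.3, 3.1]
gripper_width: 0.0
```

Emit:
{"name": "apply_moves", "arguments": {"travel": [[0, 0, -0.2], [0, 0, -0.1]], "turn": [[0, 0, 0], [0, 0, 0]], "grip": [1, 1]}}

```text
t: 10.2
eef_pos: [0.5209, 0.0473, -0.0017]
tool_rot: [-0.013, -0.703, -0.011, 0.711]
contact_force: [-2.3, 0.6, 1.4]
gripper_width: 0.001
```

Emit:
{"name": "apply_moves", "arguments": {"travel": [[0, 0, 1.5], [-4, 0, 0.5], [0, 2.2, 2.2], [0, 3.6, 1.8]], "turn": [[0, 0, 0], [0, 0, 0], [0, 0, 0], [0, 0, 0]], "grip": [1, 1, 1, 1]}}

```text
t: 10.53
eef_pos: [0.468, -0.0052, 0.04]
tool_rot: [-0.015, -0.705, -0.017, 0.709]
contact_force: [0.1, -1.1, -1.5]
gripper_width: 0.002
```

```bash
python3 st.py; python3 look.py w8.png
```

```text
10.53 tcp [468.   -5.2  40. ] 
 [[-0.0046  0.0451 -0.999 ]
 [ 0.0024 -0.999  -0.0451]
 [-1.     -0.0026  0.0045]] 
rotvec in tool to goal [0.0141 0.0045 0.0026] 0.019
tcp [ 0.468  -0.0052  0.04  ] ty [ 0.0451 -0.999  -0.0026] tz [-0.999  -0.0451  0.0045] F [ 0.1 -1.1 -1.5]
bar_amber 0.86 [559.9  50.7] [55.6 37.3] 2.4 [139.0, 0.0, 242.0, 144.0]
bar_green 0.83 [540.8 -12.3] [34.5 99.9] 85.4 [289.0, 1.0, 399.0, 240.0]
bar_green 0.72 [394.5  -9.1] [20.7  8.4] 2.8 [308.0, 389.0, 324.0, 420.0]
bar_blue 0.96 [548.7 -80.6] [91.  40.2] 4.4 [444.0, 1.0, 558.0, 220.0]
```

Emit:
{"name": "apply_moves", "arguments": {"travel": [[0, 0.55, 0.1], [2.0, 0, 0], [1.8, 0, 0], [0, 0, 0]], "turn": [[0.014, 0.004, 0.003], [0, 0, 0], [0, 0, 0], [0, 0, 0]], "grip": [1, 1, 1, 1]}}

```text
t: 11.12
eef_pos: [0.4733, -0.0102, 0.0016]
tool_rot: [0.01, 0.71, 0.009, -0.704]
contact_force: [-0.9, 0.4, -0.9]
gripper_width: -0.002
```

```bash
python3 st.py
```

```text
11.12 tcp [473.3 -10.2   1.6] 
 [[ 7.400e-03  2.680e-02 -9.996e-01]
 [-1.000e-04 -9.996e-01 -2.680e-02]
 [-1.000e+00  3.000e-04 -7.400e-03]] 
rotvec in tool to goal [-0.0042 -0.0074 -0.0003] 0.019
```

Emit:
{"name": "apply_moves", "arguments": {"travel": [[0.1, 0, -0.6], [0.05, 0, -0.6], [0.05, 0, -0.6], [0.05, 0, -0.6], [0.05, 0, -0.6], [0.05, 0, -0.5], [0.05, 0, -0.4]], "turn": [[-0.004, -0.007, 0], [0, 0, 0], [0, 0, 0], [0, 0, 0], [0, 0, 0], [0, 0, 0], [0, 0, 0]], "grip": [1, 1, 1, 1, 1, 1, 1]}}

```text
t: 11.7
eef_pos: [0.5166, -0.007, -0.0007]
tool_rot: [-0.012, -0.707, -0.012, 0.707]
contact_force: [-1.1, 0.5, 1.1]
gripper_width: 0.0
```

Emit:
{"name": "apply_moves", "arguments": {"travel": [[0, 0, -0.25], [0, 0, -0.2]], "turn": [[0, 0, 0], [0, 0, 0]], "grip": [1, 1]}}

```text
t: 11.87
eef_pos: [0.5217, -0.007, -0.0007]
tool_rot: [-0.012, -0.706, -0.012, 0.708]
contact_force: [-8.2, 1.1, 5.6]
gripper_width: 0.0
```

Green reached the ledge. I'll press briefly, back off and go to blue.

Emit:
{"name": "apply_moves", "arguments": {"travel": [[0, 0, -0.2], [0, 0, -0.1]], "turn": [[0, 0, 0], [0, 0, 0]], "grip": [1, 1]}}

```text
t: 12.03
eef_pos: [0.5212, -0.0072, -0.0014]
tool_rot: [-0.012, -0.704, -0.011, 0.71]
contact_force: [-3.2, 0.9, 1.8]
gripper_width: 0.001
```

Emit:
{"name": "apply_moves", "arguments": {"travel": [[0, 0, 1.5], [-4, 0, 0.5], [0, 3, 1.5], [0, 3.6, 0.5], [0, 0, 0]], "turn": [[0, 0, 0], [0, 0, 0], [0, 0, 0], [0, 0, 0], [0, 0, 0]], "grip": [1, 1, 1, 1, 1]}}

```text
t: 12.45
eef_pos: [0.4865, -0.074, 0.0407]
tool_rot: [-0.014, -0.706, -0.014, 0.708]
contact_force: [0.7, -0.8, 0.3]
gripper_width: -0.001
```

```bash
python3 st.py; python3 look.py w9.png
```

```text
12.45 tcp [486.5 -74.   40.7] 
 [[-3.200e-03  3.940e-02 -9.992e-01]
 [-2.000e-04 -9.992e-01 -3.940e-02]
 [-1.000e+00  1.000e-04  3.200e-03]] 
rotvec in tool to goal [ 0.0084  0.0032 -0.0001] 0.019
tcp [ 0.4865 -0.074   0.0407] ty [ 3.940e-02 -9.992e-01  1.000e-04] tz [-0.9992 -0.0394  0.0032] F [ 0.7 -0.8  0.3]
bar_amber 0.68 [567.8  47.9] [72.1 44.9] 2.0 [0.0, 0.0, 104.0, 185.0]
bar_green 0.91 [570.6 -10.4] [37.8 75.8] 86.2 [128.0, 2.0, 223.0, 186.0]
bar_green 0.84 [405.8  -8.1] [ 5.2 23. ] 39.3 [179.0, 400.0, 209.0, 424.0]
bar_blue 0.69 [553.6 -83.3] [99.2 34. ] 4.4 [303.0, 17.0, 383.0, 249.0]
fence_grip 0.75 [ 451.6 -184.7] [76.3 40.2] 3.0 [484.0, 286.0, 571.0, 407.0]
fence_grip 0.65 [ 573.4 -175.1] [78.9 60. ] 2.0 [480.0, 0.0, 640.0, 195.0]
```

Emit:
{"name": "apply_moves", "arguments": {"travel": [[0, 1.0, 0.8], [2.0, 0, 0], [1.85, 0, 0], [0, 0, 0]], "turn": [[0.008, 0.003, 0], [0, 0, 0], [0, 0, 0], [0, 0, 0]], "grip": [1, 1, 1, 1]}}

```text
t: 13.03
eef_pos: [0.4799, -0.0745, 0.0007]
tool_rot: [0.014, 0.707, 0.017, -0.706]
contact_force: [-0.0, 0.1, 0.4]
gripper_width: -0.001
```

```bash
python3 st.py
```

```text
13.03 tcp [479.9 -74.5   0.7] 
 [[ 0.0013  0.0449 -0.999 ]
 [ 0.0046 -0.999  -0.0449]
 [-1.     -0.0045 -0.0015]] 
rotvec in tool to goal [ 0.0139 -0.0015  0.0046] 0.019
```

Emit:
{"name": "apply_moves", "arguments": {"travel": [[0, 0.9, 0], [0, 0, 0]], "turn": [[0.014, 0, 0.004], [0, 0, 0]], "grip": [1, 1]}}

```text
t: 13.2
eef_pos: [0.4793, -0.0837, 0.0004]
tool_rot: [-0.011, -0.707, -0.011, 0.707]
contact_force: [-0.5, -0.8, 0.5]
gripper_width: -0.003
```

```bash
python3 st.py
```

```text
13.2 tcp [ 4.793e+02 -8.370e+01  4.000e-01] 
 [[-9.000e-04  3.140e-02 -9.995e-01]
 [ 5.000e-04 -9.995e-01 -3.140e-02]
 [-1.000e+00 -5.000e-04  8.000e-04]] 
rotvec in tool to goal [0.0004 0.0008 0.0005] 0.019
```

Emit:
{"name": "apply_moves", "arguments": {"travel": [[0.03, 0, -0.6], [0.03, 0, -0.6], [0.03, 0, -0.6], [0.03, 0, -0.6], [0.03, 0, -0.5], [0.03, 0, -0.4], [0, 0, -0.3]], "turn": [[0, 0, 0], [0, 0, 0], [0, 0, 0], [0, 0, 0], [0, 0, 0], [0, 0, 0], [0, 0, 0]], "grip": [1, 1, 1, 1, 1, 1, 1]}}

```text
t: 13.78
eef_pos: [0.5198, -0.083, 0.0013]
tool_rot: [0.011, 0.708, 0.011, -0.706]
contact_force: [-1.1, -0.3, 0.2]
gripper_width: -0.003
```

Emit:
{"name": "apply_moves", "arguments": {"travel": [[0, 0, -0.25], [0, 0, -0.2]], "turn": [[0, 0, 0], [0, 0, 0]], "grip": [1, 1]}}

```text
t: 13.95
eef_pos: [0.525, -0.0827, 0.0012]
tool_rot: [0.011, 0.708, 0.011, -0.707]
contact_force: [-2.4, -0.0, 0.5]
gripper_width: -0.0
```

Emit:
{"name": "apply_moves", "arguments": {"travel": [[0, 0, -0.2], [0, 0, -0.15]], "turn": [[0, 0, 0], [0, 0, 0]], "grip": [1, 1]}}

```text
t: 14.12
eef_pos: [0.5256, -0.0828, 0.0007]
tool_rot: [-0.011, -0.705, -0.011, 0.709]
contact_force: [-4.4, -0.4, 2.8]
gripper_width: -0.001
```

Emit:
{"name": "apply_moves", "arguments": {"travel": [[0, 0, 1.5], [-4, 0, 1.5], [-4, 0, 2], [-2, 0, 0], [0, 0, 0]], "turn": [[0, 0, 0], [0, 0, 0], [0, 0, 0], [0, 0, 0], [0, 0, 0]], "grip": [1, 1, 1, 1, 1]}}

```text
t: 14.53
eef_pos: [0.4745, -0.0835, 0.1002]
tool_rot: [-0.011, -0.703, -0.012, 0.711]
contact_force: [0.7, -0.4, 0.1]
gripper_width: 0.0
```

```bash
python3 st.py; python3 look.py w10.png
python3 - <<'E'
from h import *
im=eyes.read_camera("top");save("top2.png",im);C=cam("top",1)
for n in ["bar_amber","bar_green","bar_blue"]:
    for d in eyes.masks_of(n,"top"):
        w=p2w(C,np.argwhere(d["region"])[:,::-1],.032)[:,:2]
        r=cv2.minAreaRect(w.astype(np.float32)*1000); print(n,round(d["score"],2),np.round(r[0],1),np.round(r[1],1),round(r[2],1))
E
```

```text
14.53 tcp [474.5 -83.5 100.2] 
 [[-0.01    0.0317 -0.9994]
 [ 0.0012 -0.9995 -0.0317]
 [-0.9999 -0.0015  0.01  ]] 
rotvec in tool to goal [0.0007 0.01   0.0015] 0.019
tcp [ 0.4745 -0.0835  0.1002] ty [ 0.0317 -0.9995 -0.0015] tz [-0.9994 -0.0317  0.01  ] F [ 0.7 -0.4  0.1]
bar_amber 0.61 [570.2  48.7] [77.  42.8] 2.2 [34.0, 0.0, 138.0, 149.0]
bar_green 0.83 [572.8 -10.2] [38.4 80.5] 85.9 [156.0, 0.0, 228.0, 150.0]
bar_green 0.6 [390.7 -11.5] [24.9 69.1] 30.4 [165.0, 321.0, 262.0, 367.0]
bar_blue 0.8 [575.1 -84.6] [76.6 34.6] 1.7 [291.0, 0.0, 352.0, 148.0]
bar_blue 0.29 [546.6 -49.4] [131.4 342.7] 2.1 [1.0, 0.0, 574.0, 237.0]
fence_grip 0.93 [ 575.  -168.7] [82.4 42. ] 2.1 [425.0, 1.0, 521.0, 156.0]
bar_amber 0.69 [581.1  55.7] [101.5  33.3] 0.6
bar_amber 0.67 [ 652.1 -178.8] [52.9 63.4] 89.2
bar_amber 0.63 [575.2 -29.5] [206.4 395.5] 2.0
bar_amber 0.61 [279.3 327.1] [119.3  83.2] 21.1
bar_green 0.83 [581.7  -6.8] [ 33.9 102. ] 86.5
bar_green 0.53 [372.   -2.8] [21.9 67.4] 32.6
bar_blue 0.57 [620.6 -78.6] [28.4 36.1] 0.1
```

Emit:
{"name": "apply_moves", "arguments": {"travel": [[0, 2.87, -2.67], [0, 2.87, -2.67], [0, 2.87, -2.67], [0, 2.87, -2.67], [0, 0, 0]], "turn": [[0, 0.01, 0.001], [0, 0, 0], [0, 0, 0], [0, 0, 0], [0, 0, 0]], "grip": [1, 1, 1, 1, 1]}}

```text
t: 15.4
eef_pos: [0.5838, -0.1958, 0.0895]
tool_rot: [-0.013, -0.702, -0.015, 0.712]
contact_force: [0.5, -0.2, 0.5]
gripper_width: -0.002
```

```bash
python3 st.py; python3 look.py w11.png
```

```text
15.4 tcp [ 583.8 -195.8   89.5] 
 [[-0.0151  0.0397 -0.9991]
 [ 0.0024 -0.9992 -0.0397]
 [-0.9999 -0.003   0.015 ]] 
rotvec in tool to goal [0.0087 0.015  0.0029] 0.019
tcp [ 0.5838 -0.1958  0.0895] ty [ 0.0397 -0.9992 -0.003 ] tz [-0.9991 -0.0397  0.015 ] F [ 0.5 -0.2  0.5]
bar_amber 0.4 [ 585.8 -104.2] [185.8 254.8] 2.9 [0.0, 76.0, 381.0, 370.0]
bar_green 0.68 [581.8 -22.5] [ 42.1 107.3] 78.2 [0.0, 155.0, 68.0, 314.0]
bar_blue 0.64 [587.1 -87.6] [100.1  41.3] 1.4 [97.0, 152.0, 176.0, 312.0]
fence_grip 0.78 [ 608.2 -175.6] [ 64.  153.8] 86.6 [229.0, 75.0, 352.0, 319.0]
```

View pics/w11.png

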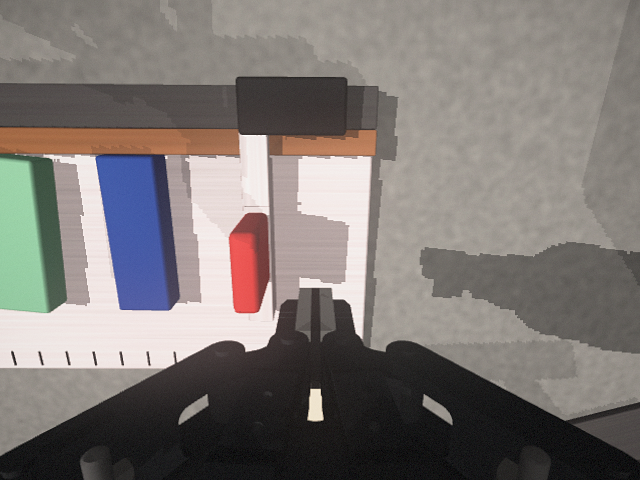

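Emit:
{"name": "apply_moves", "arguments": {"travel": [[0, 0.4, 0], [2.6, 0, 0], [2.6, 0, 0], [0, 0, 0]], "turn": [[0.009, 0.015, 0.003], [0, 0, 0], [0, 0, 0], [0, 0, 0]], "grip": [1, 1, 1, 1]}}

```text
t: 15.98
eef_pos: [0.5783, -0.1887, 0.0389]
tool_rot: [0.013, 0.708, 0.016, -0.706]
contact_force: [-0.1, 1.2, -1.1]
gripper_width: -0.002
```

```bash
python3 st.py
```

```text
15.98 tcp [ 578.3 -188.7   38.9] 
 [[ 0.0015  0.0408 -0.9992]
 [ 0.0033 -0.9992 -0.0408]
 [-1.     -0.0032 -0.0016]] 
rotvec in tool to goal [ 0.0098 -0.0016  0.0032] 0.019
```

Emit:
{"name": "apply_moves", "arguments": {"travel": [[0, -0.8, 0], [0, -0.8, 0], [0, -0.8, 0], [0, -0.8, 0], [0, -0.8, 0], [0, -0.8, 0]], "turn": [[0.01, -0.001, 0.003], [0, 0, 0], [0, 0, 0], [0, 0, 0], [0, 0, 0], [0, 0, 0]], "grip": [1, 1, 1, 1, 1, 1]}}

```text
t: 16.48
eef_pos: [0.5747, -0.1427, 0.0423]
tool_rot: [0.012, 0.708, 0.007, -0.706]
contact_force: [0.2, -3.5, -2.6]
gripper_width: 0.0
```

```bash
python3 st.py; python3 look.py w12.png
```

```text
16.48 tcp [ 574.7 -142.7   42.3] 
 [[ 0.0022  0.0268 -0.9996]
 [-0.0057 -0.9996 -0.0268]
 [-1.      0.0057 -0.0021]] 
rotvec in tool to goal [-0.0042 -0.002  -0.0057] 0.019
tcp [ 0.5747 -0.1427  0.0423] ty [ 0.0268 -0.9996  0.0057] tz [-0.9996 -0.0268 -0.0021] F [ 0.2 -3.5 -2.6]
bar_amber 0.68 [587.2 -97. ] [185.8 261.7] 2.2 [0.0, 45.0, 510.0, 412.0]
bar_green 0.91 [583.2 -14.3] [ 44.7 102. ] 86.3 [0.0, 148.0, 102.0, 350.0]
bar_blue 0.81 [587.3 -86.2] [99.8 38.8] 1.6 [151.0, 148.0, 242.0, 343.0]
fence_grip 0.82 [ 608.4 -138. ] [ 63.4 150.9] 87.2 [239.0, 44.0, 388.0, 352.0]
fence_grip 0.59 [587.3 -96.9] [184.8 261.6] 2.2 [2.0, 45.0, 512.0, 417.0]
```

Emit:
{"name": "apply_moves", "arguments": {"travel": [[0.05, -0.8, -0.03], [0.05, -0.8, -0.03], [0.05, -0.8, -0.03], [0.05, -0.8, -0.03], [0.05, -0.8, -0.03], [0.05, -0.7, -0.03]], "turn": [[-0.004, -0.002, -0.006], [0, 0, 0], [0, 0, 0], [0, 0, 0], [0, 0, 0], [0, 0, 0]], "grip": [1, 1, 1, 1, 1, 1]}}

```text
t: 17.23
eef_pos: [0.5753, -0.0983, 0.0396]
tool_rot: [-0.01, -0.707, -0.008, 0.707]
contact_force: [-1.3, -4.5, 3.0]
gripper_width: 0.003
```

```bash
python3 st.py; python3 look.py w13.png
```

```text
17.23 tcp [575.3 -98.3  39.6] 
 [[ 0.000e+00  2.460e-02 -9.997e-01]
 [-3.300e-03 -9.997e-01 -2.460e-02]
 [-1.000e+00  3.300e-03  1.000e-04]] 
rotvec in tool to goal [-0.0064  0.0001 -0.0033] 0.019
tcp [ 0.5753 -0.0983  0.0396] ty [ 0.0246 -0.9997  0.0033] tz [-9.997e-01 -2.460e-02  1.000e-04] F [-1.3 -4.5  3. ]
bar_amber 0.96 [579.4  35. ] [ 38.6 107.6] 78.1 [0.0, 156.0, 80.0, 359.0]
bar_green 0.74 [583.5 -12.4] [ 40.2 102.1] 86.7 [88.0, 155.0, 181.0, 355.0]
bar_blue 0.96 [586.3 -52.2] [99.7 33.9] 1.7 [177.0, 153.0, 252.0, 350.0]
fence_grip 0.92 [608.3 -93.7] [ 63.4 147.5] 87.0 [238.0, 49.0, 393.0, 351.0]
```

Emit:
{"name": "apply_moves", "arguments": {"travel": [[0.02, -0.7, 0], [0.02, -0.7, 0], [0.02, -0.7, 0], [0.02, -0.7, 0], [0.02, -0.7, 0]], "turn": [[-0.006, 0, -0.003], [0, 0, 0], [0, 0, 0], [0, 0, 0], [0, 0, 0]], "grip": [1, 1, 1, 1, 1]}}

```text
t: 17.9
eef_pos: [0.5746, -0.069, 0.0391]
tool_rot: [0.01, 0.707, 0.006, -0.707]
contact_force: [-0.5, -5.8, 2.8]
gripper_width: 0.001
```

```bash
python3 st.py; python3 look.py w14.png
```

```text
17.9 tcp [574.6 -69.   39.1] 
 [[ 6.000e-04  2.390e-02 -9.997e-01]
 [-5.800e-03 -9.997e-01 -2.390e-02]
 [-1.000e+00  5.800e-03 -4.000e-04]] 
rotvec in tool to goal [-0.0071 -0.0004 -0.0058] 0.019
tcp [ 0.5746 -0.069   0.0391] ty [ 0.0239 -0.9997  0.0058] tz [-9.997e-01 -2.390e-02 -4.000e-04] F [-0.5 -5.8  2.8]
bar_amber 0.92 [582.2  48.7] [100.1  43.2] 1.7 [2.0, 155.0, 126.0, 356.0]
bar_green 0.88 [581.5  10.8] [101.  35.] 2.0 [99.0, 159.0, 196.0, 355.0]
bar_blue 0.67 [585.9 -22.9] [98.2 33.7] 2.1 [174.0, 155.0, 253.0, 347.0]
fence_grip 0.86 [607.4 -64.2] [ 63.6 147.6] 87.0 [237.0, 48.0, 390.0, 351.0]
```

Emit:
{"name": "apply_moves", "arguments": {"travel": [[0.02, -0.7, 0], [0.02, -0.7, 0], [0.02, -0.7, 0]], "turn": [[-0.007, 0, -0.006], [0, 0, 0], [0, 0, 0]], "grip": [1, 1, 1]}}

```text
t: 18.4
eef_pos: [0.5742, -0.0526, 0.0386]
tool_rot: [0.011, 0.707, 0.009, -0.707]
contact_force: [-0.5, -6.5, 5.2]
gripper_width: 0.002
```

```bash
python3 st.py; python3 look.py w15.png
```

```text
18.4 tcp [574.2 -52.6  38.6] 
 [[ 7.000e-04  2.720e-02 -9.996e-01]
 [-2.800e-03 -9.996e-01 -2.720e-02]
 [-1.000e+00  2.800e-03 -6.000e-04]] 
rotvec in tool to goal [-0.0038 -0.0006 -0.0028] 0.019
tcp [ 0.5742 -0.0526  0.0386] ty [ 0.0272 -0.9996  0.0028] tz [-9.996e-01 -2.720e-02 -6.000e-04] F [-0.5 -6.5  5.2]
bar_amber 0.91 [582.2  57.4] [99.9 42.7] 1.7 [19.0, 154.0, 133.0, 356.0]
bar_green 0.76 [581.  27.] [100.7  33.9] 2.1 [100.0, 158.0, 196.0, 358.0]
bar_blue 0.65 [585.2  -6.4] [98.6 33.7] 2.0 [174.0, 154.0, 250.0, 350.0]
fence_grip 0.61 [607.2 -48.3] [ 63.8 146.3] 87.2 [239.0, 48.0, 392.0, 350.0]
```

View pics/w15.png

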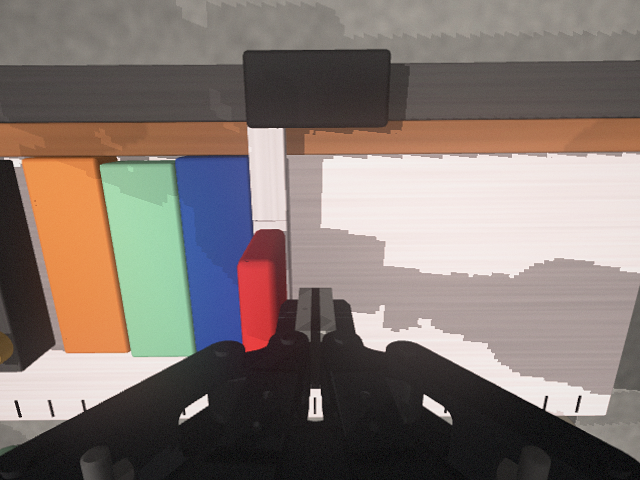

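Emit:
{"name": "apply_moves", "arguments": {"travel": [[0, 1.0, 0], [-3, 0, 1.5], [-2, 0, 3], [0, -2, 2.5], [0, -3.5, 1], [0, -3.2, 0], [0, 0, 0]], "turn": [[-0.004, -0.001, -0.003], [0, 0, 0], [0, 0, 0], [0, 0, 0], [0, 0, 0], [0, 0, 0], [0, 0, 0]], "grip": [1, 1, 1, 1, 1, 1, 1]}}

```text
t: 19.23
eef_pos: [0.4882, 0.029, 0.0881]
tool_rot: [-0.007, -0.706, -0.015, 0.708]
contact_force: [0.3, 1.1, -0.4]
gripper_width: 0.001
```

```bash
python3 st.py
```

```text
19.23 tcp [488.2  29.   88.1] 
 [[-0.0022  0.0303 -0.9995]
 [ 0.0107 -0.9995 -0.0303]
 [-0.9999 -0.0108  0.0019]] 
rotvec in tool to goal [-0.0007  0.0019  0.0108] 0.019
```

Emit:
{"name": "apply_moves", "arguments": {"travel": [[2.8, 0.3, 0], [2.8, 0, 0], [2.6, 0, 0], [0, 0, 0]], "turn": [[0, 0.002, 0.011], [0, 0, 0], [0, 0, 0], [0, 0, 0]], "grip": [1, 1, 1, 1]}}

```text
t: 19.57
eef_pos: [0.4908, 0.0341, 0.0057]
tool_rot: [0.012, 0.71, 0.016, -0.704]
contact_force: [-1.3, 0.3, -0.5]
gripper_width: -0.002
```

```bash
python3 st.py
```

```text
19.57 tcp [490.8  34.1   5.7] 
 [[ 0.0078  0.0398 -0.9992]
 [ 0.0064 -0.9992 -0.0397]
 [-0.9999 -0.0061 -0.008 ]] 
rotvec in tool to goal [ 0.0088 -0.008   0.0061] 0.019
```

Emit:
{"name": "apply_moves", "arguments": {"travel": [[0.4, 0.9, 0], [0, 0, 0]], "turn": [[0.009, -0.008, 0.006], [0, 0, 0]], "grip": [1, 1]}}

```text
t: 19.73
eef_pos: [0.4905, 0.0257, 0.0013]
tool_rot: [-0.011, -0.706, -0.012, 0.708]
contact_force: [-0.0, -0.1, 0.3]
gripper_width: 0.0
```

```bash
python3 st.py
```

```text
19.73 tcp [490.5  25.7   1.3] 
 [[-3.200e-03  3.200e-02 -9.995e-01]
 [ 7.000e-04 -9.995e-01 -3.200e-02]
 [-1.000e+00 -8.000e-04  3.200e-03]] 
rotvec in tool to goal [0.001  0.0032 0.0008] 0.019
```

Push green home (expected at TCP x of about 0.522).

Emit:
{"name": "apply_moves", "arguments": {"travel": [[0, 0, -0.6], [0, 0, -0.6], [0, 0, -0.5], [0, 0, -0.4], [0, 0, -0.3]], "turn": [[0, 0.003, 0], [0, 0, 0], [0, 0, 0], [0, 0, 0], [0, 0, 0]], "grip": [1, 1, 1, 1, 1]}}

```text
t: 20.15
eef_pos: [0.5202, 0.0259, 0.0057]
tool_rot: [0.01, 0.709, 0.011, -0.705]
contact_force: [-1.4, -0.2, -1.2]
gripper_width: -0.003
```

Emit:
{"name": "apply_moves", "arguments": {"travel": [[0, 0, -0.2], [0, 0, -0.2]], "turn": [[0, 0, 0], [0, 0, 0]], "grip": [1, 1]}}

```text
t: 20.32
eef_pos: [0.5222, 0.0258, 0.0058]
tool_rot: [0.01, 0.708, 0.011, -0.706]
contact_force: [-8.7, 1.1, 6.6]
gripper_width: 0.004
```

Emit:
{"name": "apply_moves", "arguments": {"travel": [[0, 0, -0.2], [0, 0, -0.1], [0, 0, 1.2], [-4, 0, 1], [-4, 0, 0], [0, 3, -1.5], [0, 3, -1.5], [0, 3.2, -1.8]], "turn": [[0, 0, 0], [0, 0, 0], [0, 0, 0], [0, 0, 0], [0, 0, 0], [0, 0, 0], [0, 0, 0], [0, 0, 0]], "grip": [1, 1, 1, 1, 1, 1, 1, 1]}}

```text
t: 20.98
eef_pos: [0.5507, -0.0582, 0.0884]
tool_rot: [-0.015, -0.705, -0.018, 0.709]
contact_force: [1.0, 1.1, -0.9]
gripper_width: -0.0
```

```bash
python3 st.py
```

```text
20.98 tcp [550.7 -58.2  88.4] 
 [[-0.0054  0.0461 -0.9989]
 [ 0.0036 -0.9989 -0.0461]
 [-1.     -0.0039  0.0052]] 
rotvec in tool to goal [0.0151 0.0053 0.0038] 0.019
```

Emit:
{"name": "apply_moves", "arguments": {"travel": [[0, 1.2, -2.5], [0, 0, 0], [2.5, 0.3, 0], [2.4, 0, 0], [0, 0, 0]], "turn": [[0.015, 0.005, 0.004], [0, 0, 0], [0, 0, 0], [0, 0, 0], [0, 0, 0]], "grip": [1, 1, 1, 1, 1]}}

```text
t: 21.4
eef_pos: [0.5862, -0.0839, 0.0421]
tool_rot: [0.008, 0.712, 0.004, -0.702]
contact_force: [-0.4, -0.6, -1.0]
gripper_width: 0.003
```

```bash
python3 st.py;python3 look.py w16.png
```

```text
21.4 tcp [586.2 -83.9  42.1] 
 [[ 0.015   0.0179 -0.9997]
 [-0.0054 -0.9998 -0.018 ]
 [-0.9999  0.0056 -0.0149]] 
rotvec in tool to goal [-0.013  -0.0149 -0.0057] 0.019
tcp [ 0.5862 -0.0839  0.0421] ty [ 0.0179 -0.9998  0.0056] tz [-0.9997 -0.018  -0.0149] F [-0.4 -0.6 -1. ]
bar_amber 0.61 [581.9  62.2] [101.3  35.1] 1.1 [0.0, 181.0, 75.0, 375.0]
bar_amber 0.56 [583.3  28.6] [101.   35.6] 0.8 [35.0, 180.0, 139.0, 370.0]
bar_green 0.97 [583.9  28.7] [ 38.  101.7] 89.3 [34.0, 180.0, 137.0, 372.0]
bar_blue 0.93 [584.5  -4.4] [99.9 33. ] 1.7 [106.0, 180.0, 183.0, 369.0]
fence_grip 0.78 [606.5 -38.9] [ 65.6 155.5] 80.4 [150.0, 78.0, 309.0, 370.0]
fence_grip 0.63 [583.6  27.9] [100.4  37.1] 0.7 [34.0, 179.0, 138.0, 369.0]
fence_grip 0.31 [587.5 -64.9] [183.  322.4] 2.7 [0.0, 78.0, 630.0, 435.0]
```

Emit:
{"name": "apply_moves", "arguments": {"travel": [[0, -0.8, 0.3], [0, -0.8, 0], [0, -0.7, 0], [0, -0.5, 0], [0, -0.5, 0], [0, -0.4, 0]], "turn": [[-0.013, -0.015, -0.006], [0, 0, 0], [0, 0, 0], [0, 0, 0], [0, 0, 0], [0, 0, 0]], "grip": [1, 1, 1, 1, 1, 1]}}

```text
t: 22.15
eef_pos: [0.5865, -0.0445, 0.0507]
tool_rot: [0.013, 0.711, 0.011, -0.703]
contact_force: [1.4, -6.1, -1.1]
gripper_width: 0.001
```

```bash
python3 st.py
```

```text
22.15 tcp [586.5 -44.5  50.7] 
 [[ 0.0108  0.0333 -0.9994]
 [-0.0024 -0.9994 -0.0333]
 [-0.9999  0.0028 -0.0107]] 
rotvec in tool to goal [ 0.0023 -0.0107 -0.0028] 0.019
```

Emit:
{"name": "apply_moves", "arguments": {"travel": [[0.4, -0.2, 0], [0.3, -0.3, 0], [0.2, -0.3, 0]], "turn": [[0, -0.01, -0.003], [0, 0, 0], [0, 0, 0]], "grip": [1, 1, 1]}}

```text
t: 22.4
eef_pos: [0.5878, -0.0404, 0.0431]
tool_rot: [0.013, 0.708, 0.009, -0.706]
contact_force: [0.3, -5.3, 3.9]
gripper_width: -0.001
```

Emit:
{"name": "apply_moves", "arguments": {"travel": [[0, -0.2, 0], [0, -0.2, 0]], "turn": [[0, 0, 0], [0, 0, 0]], "grip": [1, 1]}}

```text
t: 22.57
eef_pos: [0.5877, -0.0395, 0.0429]
tool_rot: [0.013, 0.708, 0.007, -0.706]
contact_force: [-0.7, -6.1, 3.9]
gripper_width: 0.001
```

Emit:
{"name": "apply_moves", "arguments": {"travel": [[0, -0.3, 0], [0, -0.3, 0]], "turn": [[0, 0, 0], [0, 0, 0]], "grip": [1, 1]}}

```text
t: 22.73
eef_pos: [0.5875, -0.0377, 0.043]
tool_rot: [0.013, 0.707, 0.004, -0.707]
contact_force: [-0.3, -6.4, 3.0]
gripper_width: 0.002
```

Emit:
{"name": "apply_moves", "arguments": {"travel": [[0, -0.3, 0], [0, -0.3, 0]], "turn": [[0, 0, 0], [0, 0, 0]], "grip": [1, 1]}}

```text
t: 22.9
eef_pos: [0.5874, -0.0356, 0.043]
tool_rot: [-0.014, -0.707, -0.001, 0.707]
contact_force: [-0.1, -5.0, 2.2]
gripper_width: 0.001
```

```bash
python3 st.py;python3 look.py w17.png
```

```text
22.9 tcp [587.4 -35.6  43. ] 
 [[ 0.000e+00  2.040e-02 -9.998e-01]
 [-1.790e-02 -9.996e-01 -2.040e-02]
 [-9.998e-01  1.790e-02  4.000e-04]] 
rotvec in tool to goal [-0.0106  0.0004 -0.0179] 0.019
tcp [ 0.5874 -0.0356  0.043 ] ty [ 0.0204 -0.9996  0.0179] tz [-9.998e-01 -2.040e-02  4.000e-04] F [-0.1 -5.   2.2]
bar_amber 0.83 [581.6  76.5] [101.3  38.2] 1.2 [31.0, 182.0, 136.0, 377.0]
bar_green 0.8 [583.2  42.6] [100.2  36.8] 1.8 [107.0, 185.0, 198.0, 372.0]
bar_blue 0.61 [590.8  10.5] [87.3 33.8] 2.0 [177.0, 183.0, 255.0, 349.0]
fence_grip 0.87 [612.1 -32.3] [ 63.8 135.2] 87.8 [242.0, 84.0, 386.0, 351.0]
fence_grip 0.19 [583.2  43.9] [100.5  35.4] 1.2 [109.0, 187.0, 199.0, 371.0]
```

Emit:
{"name": "apply_moves", "arguments": {"travel": [[0, -0.3, 0], [0, -0.3, 0]], "turn": [[-0.01, 0, -0.012], [0, 0, -0.006]], "grip": [1, 1]}}

```text
t: 23.32
eef_pos: [0.5874, -0.0338, 0.0429]
tool_rot: [-0.011, -0.707, -0.009, 0.707]
contact_force: [-0.6, -10.4, 2.3]
gripper_width: 0.002
```

Emit:
{"name": "apply_moves", "arguments": {"travel": [[0, -0.3, 0], [0, -0.3, 0]], "turn": [[0, 0, -0.004], [0, 0, -0.004]], "grip": [1, 1]}}

```text
t: 23.48
eef_pos: [0.5873, -0.0338, 0.0429]
tool_rot: [-0.009, -0.706, -0.008, 0.708]
contact_force: [-0.7, -7.8, 2.2]
gripper_width: 0.0
```

```bash
python3 st.py
```

```text
23.48 tcp [587.3 -33.8  42.9] 
 [[-0.0016  0.0233 -0.9997]
 [-0.0016 -0.9997 -0.0233]
 [-1.      0.0016  0.0016]] 
rotvec in tool to goal [-0.0077  0.0016 -0.0016] 0.019
```

Emit:
{"name": "apply_moves", "arguments": {"travel": [[0, -0.5, 0], [0, -0.5, 0]], "turn": [[-0.005, 0, -0.004], [0, 0, -0.004]], "grip": [1, 1]}}

```text
t: 23.65
eef_pos: [0.5873, -0.0337, 0.0429]
tool_rot: [-0.009, -0.706, -0.006, 0.708]
contact_force: [1.0, -13.7, 2.7]
gripper_width: 0.005
```

Emit:
{"name": "apply_moves", "arguments": {"travel": [[0, -0.6, 0], [0, -0.6, 0]], "turn": [[0, 0, -0.005], [0, 0, -0.005]], "grip": [1, 1]}}

```text
t: 23.82
eef_pos: [0.5871, -0.0338, 0.0429]
tool_rot: [-0.006, -0.706, -0.002, 0.708]
contact_force: [0.6, -14.8, 3.2]
gripper_width: -0.004
```

```bash
python3 st.py;python3 look.py w18.png
```

```text
23.82 tcp [587.1 -33.8  42.9] 
 [[-0.0034  0.0119 -0.9999]
 [-0.0055 -0.9999 -0.0119]
 [-1.      0.0054  0.0034]] 
rotvec in tool to goal [-0.0191  0.0035 -0.0054] 0.019
tcp [ 0.5871 -0.0338  0.0429] ty [ 0.0119 -0.9999  0.0054] tz [-0.9999 -0.0119  0.0034] F [  0.6 -14.8   3.2]
bar_amber 0.74 [581.7  78.7] [101.1  35.8] 1.0 [33.0, 186.0, 140.0, 378.0]
bar_green 0.83 [583.2  45.3] [100.   34.7] 1.3 [109.0, 186.0, 199.0, 370.0]
bar_blue 0.87 [591.   11.7] [87.1 33.9] 1.7 [180.0, 184.0, 255.0, 351.0]
fence_grip 0.85 [612.5 -30.7] [ 63.2 134.5] 87.3 [242.0, 83.0, 383.0, 350.0]
```

Emit:
{"name": "apply_moves", "arguments": {"travel": [[0, -0.7, 0], [0, -0.7, 0], [0, -0.7, 0]], "turn": [[-0.008, 0, -0.005], [-0.008, 0, -0.005], [-0.004, 0, -0.005]], "grip": [1, 1, 1]}}

```text
t: 24.32
eef_pos: [0.5871, -0.0339, 0.043]
tool_rot: [-0.01, -0.705, -0.002, 0.709]
contact_force: [0.1, -16.5, 3.6]
gripper_width: -0.001
```

Emit:
{"name": "apply_moves", "arguments": {"travel": [[0, -0.75, 0], [0, -0.75, 0], [0, -0.75, 0], [0, -0.75, 0]], "turn": [[-0.004, 0, -0.005], [-0.004, 0, -0.005], [-0.004, 0, -0.005], [-0.004, 0, -0.005]], "grip": [1, 1, 1, 1]}}

```text
t: 24.65
eef_pos: [0.5869, -0.0342, 0.0431]
tool_rot: [-0.011, -0.705, 0.004, 0.709]
contact_force: [-0.9, -17.5, 3.9]
gripper_width: 0.002
```

```bash
python3 st.py;python3 look.py w19.png
```

```text
24.65 tcp [586.9 -34.2  43.1] 
 [[-0.0067  0.0099 -0.9999]
 [-0.0214 -0.9997 -0.0097]
 [-0.9997  0.0213  0.0069]] 
rotvec in tool to goal [-0.0212  0.0072 -0.0213] 0.019
tcp [ 0.5869 -0.0342  0.0431] ty [ 0.0099 -0.9997  0.0213] tz [-0.9999 -0.0097  0.0069] F [ -0.9 -17.5   3.9]
bar_amber 0.91 [581.9  78.1] [101.1  36.1] 2.1 [26.0, 187.0, 138.0, 378.0]
bar_amber 0.22 [583.   45.2] [100.7  35.6] 0.7 [103.0, 187.0, 199.0, 371.0]
bar_green 0.78 [583.   43.9] [100.5  36.8] 1.8 [100.0, 186.0, 198.0, 373.0]
bar_green 0.32 [585.9 -32.2] [183.3 357.2] 2.1 [0.0, 83.0, 640.0, 442.0]
bar_blue 0.88 [591.   11.9] [87.6 34.2] 1.9 [177.0, 184.0, 255.0, 351.0]
fence_grip 0.64 [612.1 -30.8] [ 63.5 134.7] 87.6 [244.0, 86.0, 386.0, 350.0]
```

View pics/w19.png

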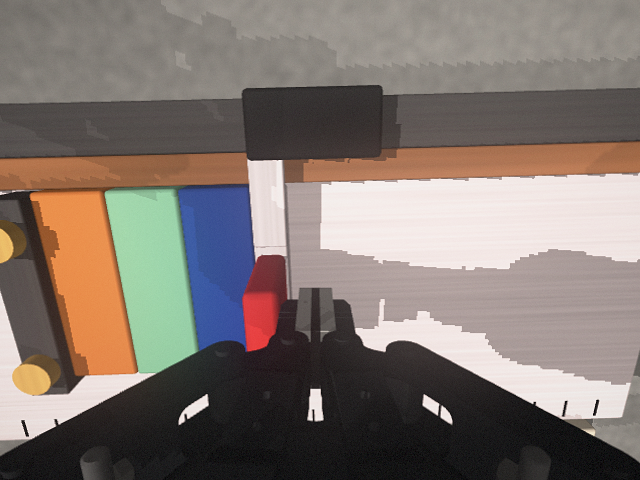

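The row is closed between stop and fence, and all far ends are at the ledge (rows 184–187). About 17.5 N is held at the tool. I'll release and retreat.

Emit:
{"name": "apply_moves", "arguments": {"travel": [[0, 0.5, 0], [0, 1.2, 0], [-3, 0.5, 0], [-4, 0, 0], [-4, 0, 0], [0, 3, 0], [0, 3, 0], [0, 0, 0]], "turn": [[0, 0, 0], [0, 0, 0], [0, 0, 0], [0, 0, 0], [0, 0, 0], [0, 0, 0], [0, 0, 0], [0, 0, 0]], "grip": [1, 1, 1, 1, 1, 1, 1, 1]}}

```text
t: 25.57
eef_pos: [0.5884, -0.114, 0.1577]
tool_rot: [-0.011, -0.703, -0.0, 0.711]
contact_force: [-0.4, -1.2, -0.3]
gripper_width: -0.001
```

```bash
python3 look.py w20.png; cp pics/w20.png pics/final.png
```

```text
tcp [ 0.5884 -0.114   0.1577] ty [ 0.016  -0.9998  0.0154] tz [-0.9998 -0.0158  0.0108] F [-0.4 -1.2 -0.3]
bar_amber 0.96 [580.9  79. ] [100.1  34. ] 2.1 [32.0, 162.0, 100.0, 290.0]
bar_green 0.75 [582.6  45.4] [99.9 34.4] 1.9 [79.0, 164.0, 143.0, 283.0]
bar_green 0.67 [402.6  -3.5] [ 5.9 37.6] 35.0 [177.0, 402.0, 207.0, 422.0]
bar_blue 0.75 [583.7  12.2] [99.7 33.3] 1.9 [124.0, 159.0, 182.0, 283.0]
fence_grip 0.85 [604.5 -21.9] [ 64.9 156.7] 80.2 [150.0, 100.0, 246.0, 287.0]
```

View pics/final.png

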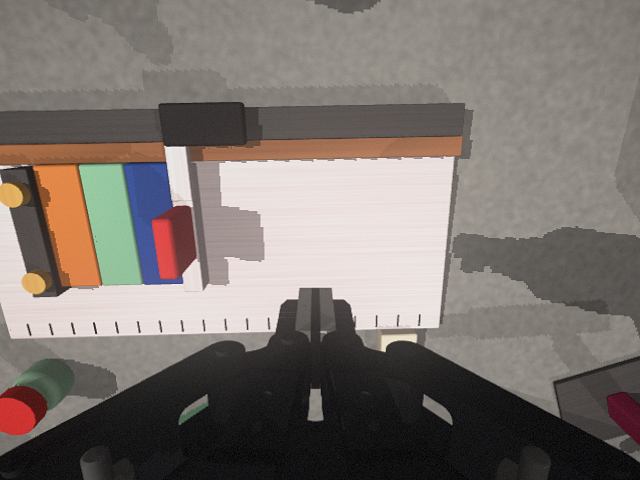

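The final picture shows the row tight between the stop and the fence, with all far ends at the ledge and the arm clear.

```bash
python3 -c "
from station import bot
print(bot.hand_in())"
```

```text
the job is handed in; nothing more can be done
None
```

I slid the amber, green and blue bars home against the back ledge and closed the row against the end stop with the fence. I pressed, backed the hand off and lifted it clear, then handed the job in at about 26 s of robot time.

**Last checks**
- **Square and home:** the bars lie at 2.1°, 1.9° and 1.9°, against about 1.8° for the jig. Their x positions follow the ledge to under 1 mm.
- **Closed up:** the row shows no gaps from stop to fence, and the fence still appears to touch the blue bar after release.
- **Press:** the tool read 14 to 17.5 N for over 0.5 s without moving. Less the fence's roughly 3 N of friction, that is about 14.5 N at most on the row.

**What disagreed or went wrong**
- **Finger length:** the shut fingertips stood about 17 mm behind the reported TCP, not 19 mm ahead of it. My first push therefore passed over the amber bar without touching it.
- **Bed contact:** while finding the true tip height I pressed the bed once with about 33 N upward and 17 N sideways.
- **Green bar:** it first stopped askew, and was about 3 mm off the ledge once the fence had squared it. I pushed it home again before the final press.
- **Bystanders:** I touched none knowingly. Some were out of view at the end, and I did not re-measure them.

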